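# Set out two dental cases with their boxes and bottles on the packing mat

## Robot

A 6-joint arm with a two-finger parallel gripper is mounted at the origin on a cart in front of the work surface, level with it; the furniture and walls round the work are solid. World frame = base frame: x ahead of the robot, y to its left, z up, the work surface at z = 0. Lengths are in m, angles in rad, forces in N, time in s.
With the tool pointing down it reaches from about 0.25 to 0.8 m from the base axis. Payload 8.5 kg.
Tool frame: the origin (TCP) lies at the very end of the fingers, on their centre line; the grasp point (between the pads) lies 19 mm behind it; z points along the fingers, y is the line along which they close (so a half turn about z gives the same grasp; the last joint's range is limited). The gripper opens to 85 mm and grips with 20 to 120 N. Pads are 22 mm wide; open, the fingers measure 114 mm over their backs; the gripper's body (76 mm by 85 mm) begins 54 mm behind the grasp point. The pads swing forward as they close: fully open they stand 13 mm farther back than shut.
Start: joints at [-1.223, 0.238, -0.013, 1.319, 0, 1.571], TCP at [0.179, -0.494, 0.231] pointing down, gripper open.
Joint ranges: [-2.66, 2.66], [-1.03, 1.9], [-1.14, 1.46], [-1.82, 2.27], [-1.45, 1.34], [-3.14, 3.14]. Speed limits (rad/s): [2.22, 2.22, 2.79, 3.14, 3.14, 3.14].

## Interface

Orientations are given as [roll, pitch, yaw] about the fixed x, y, z axes, in that order (R = Rz(yaw) Ry(pitch) Rx(roll)).
In Python, from plant import read_state, snapshot, job_done gives the robot as it stands.
- The arm moves only by the tool move_arm, never from a script. Its argument "rows" is a list of rows, each a list of 3 entries, a list of its own where there are three numbers: the turn, a rotation vector about the tool's x, y, z in rad, then the shift along the tool's x, y, z in mm, then the closure, from 0 (fully open) to 1 (shut). A call has exactly 8 rows; each row is the pose to reach, as a shift and turn from the pose commanded when the call began, along the tool's axes at that moment; what a row does not reach only later rows make up. A row lasts 1/10 s, in which the tool goes at most 50 mm and 8.59 degrees, less where a joint would pass 70% of its speed; a pose out of reach is approached as far as the arm can. A call with a gripper value outside its range is refused whole. The fingers move at their own pace and stop on an object; the grip force is fixed at half the most. Time passes only in rows, so rows that repeat a pose let the fingers close, or fill a call up. It gives the time, the measured TCP pose, the force, the opening and the grip force at its end, in the units of the state.
- read_state(): the state, without advancing time (a new reading comes with each control period).
- snapshot(name): name is "side" or "top"; returns a dict with "color" (400x640x3 uint8, red, green, blue), "range_z" (400x640 float32, m along the optical axis (not along the pixel's ray), 0 where there is no reading), "mtx" (3x3 intrinsics, pixels), "cam_to_world" (4x4, takes a point from camera to world coordinates). Camera axes: x right, y up, looking along -z (the intrinsics and any distortion apply to the point x, -y, -z); pixel columns grow to the right and rows downward; lengths in m; the calibration is good to about 2 mm. A picture is of the moment at which its call begins.
- job_done(): hands the job in; it is judged then, once.
The state is a dict: "clock": time; "joint_pos": joint angles; "joint_velocities": joint speeds; "joint_torque": joint torques, N m; "eef_pos": TCP position; "ee_rot": TCP orientation; "contact_force": force on the tool from outside, world axes, zero at the start; "wrist_torque": the same for the moment, N m; "finger_gap": finger opening in m; "gripper_force": force on a finger pad.
Only numpy, scipy, OpenCV 4.12 (cv2) and the standard library are available. Lean on these libraries where they do the work, as an engineer would, in place of code of your own. Each camera call takes 0.05 s, during which the arm holds its last target. There are 200 camera calls.

## Task

Lay out the two finished cases for packing: set the blue cast on top of the blue box and the tan cast on top of the pink box, each teeth up, centred on the lid and square with the box (the cast's long side along the box's long side). Then stand the small dropper bottle midway between the two boxes, and the bigger brown bottle with the blue cap (the one near the mat, not the one far off behind the trimmer) on the mat to the left of whichever box is on the left (as the robot sees it), beside the middle of that box's left side with a gap of about 3 cm. Set the casts down gently (they chip), let go of everything, and leave the two jars and the timer where they are.

Things in the scene. Friction and masses are not known exactly. Their poses are not given: they have to be found in the camera images.
- packing_mat: Grey rubber packing mat with a thin white line along each long edge, 90 mm along its x by 345 mm along its y, 3 mm thick, fixed. Origin: on its underside, midway between the two boxes' centres (42.5 mm right of the mat's own middle); x points away from the robot, y to the left along the mat, yaw -0.25 to 0. Beyond the left-hand box's left face there are 91 mm of bare mat.
- pink_box: Pink closed retainer box, fixed on the mat, 68 mm along x by 78 mm along y (and a 4 mm tab at the middle of its front, -x), flat lid top 34 mm above the origin. Origin: centre of the underside; sides parallel with the mat's. Its centre lies 85 mm from the mat's origin along the mat's y, on the left (+y) or the right (-y); the other box has the other side.
- blue_box: Blue closed retainer box, fixed on the mat, 68 mm along x by 78 mm along y (and a 4 mm tab at the middle of its front, -x), flat lid top 34 mm above the origin. Origin: centre of the underside; sides parallel with the mat's. Its centre lies 85 mm from the mat's origin along the mat's y, on the left (+y) or the right (-y); the other box has the other side.
- blue_cast: Pale blue plaster dental cast, loose, 56 mm along x (flat heel across the -x end, blunt nose at +x; can be gripped along x) by 68 mm along y, 32 mm high with the teeth; only the base, the lowest 18 mm, can be gripped. Origin: centre of the underside, z up. Start yaw within 0.35 rad of zero. 0.08 to 0.15 kg.
- tan_cast: Tan (yellowish) plaster dental cast, loose, 56 mm along x (flat heel across the -x end, blunt nose at +x; can be gripped along x) by 68 mm along y, 32 mm high with the teeth; only the base, the lowest 18 mm, can be gripped. Origin: centre of the underside, z up. Start yaw within 0.35 rad of zero. 0.08 to 0.15 kg.
- dropper_bottle: Small brown dropper bottle with a black rubber teat, loose, 102 mm high; round body of 32 mm diameter up to 70 mm (grip it there), narrower neck and teat above. Origin: centre of the underside, z up. 0.05 to 0.1 kg.
- blue_cap_bottle: Bigger brown bottle with a ribbed blue screw cap, loose, 88 mm high, round, 46 mm in diameter throughout. Origin: centre of the underside, z up. 0.065 to 0.13 kg.
- red_lid_jar: Bystander, loose; leave it where it is. White jar with a red lid, 65 mm in diameter, 84 mm high, origin at the centre of the underside.
- black_lid_jar: Bystander, loose; leave it where it is. White jar with a black lid, 61 mm in diameter, 62 mm high, origin at the centre of the underside.
- timer: Bystander, loose; leave it where it is. White wind-up bench timer, 52 x 66 x 64 mm high, origin at the centre of the underside.
Things that resemble listed ones, but are neither listed nor needed, are in the scene too. What is shaped like the blue_cap_bottle but green is not meant.

How it is judged:
At the end, for the whole second after the job is handed in: Each cast upright on its colour's box (tan on pink), centres within 12 mm, square within 0.22 rad; dropper bottle upright within 12 mm of midway between the boxes (15 mm across); blue-cap bottle upright 30 mm (+-15) off the left box's left face, within 15 mm of its middle; all at rest (horizontal distance between blue_cast and blue_box below 0.012 m and z of blue_cast in the frame of blue_box between 0.029 and 0.04 m and angle between each of blue_cast, tan_cast, dropper_bottle, blue_cap_bottle's own z axis and vertical below 0.12 rad and angle between the x axis of blue_cast and the x axis of blue_box, either way round below 0.22 rad and linear speed of each of blue_cast, tan_cast, dropper_bottle, blue_cap_bottle below 0.02 m/s and angular speed of each of blue_cast, tan_cast, dropper_bottle, blue_cap_bottle below 0.2 rad/s and horizontal distance between tan_cast and pink_box below 0.012 m and z of tan_cast in the frame of pink_box between 0.029 and 0.04 m and angle between the x axis of tan_cast and the x axis of pink_box, either way round below 0.22 rad and x of dropper_bottle in the frame of packing_mat between -0.015 and 0.015 m and y of dropper_bottle in the frame of packing_mat between -0.012 and 0.012 m and z of dropper_bottle in the frame of packing_mat between -0.002 and 0.009 m and x of blue_cap_bottle in the frame of packing_mat between -0.015 and 0.015 m and y of blue_cap_bottle in the frame of packing_mat between 0.162 and 0.192 m and z of blue_cap_bottle in the frame of packing_mat between -0.002 and 0.009 m); the robot touches nothing.
It fails at once if a bystander (red-lid jar, black-lid jar or timer) is moved by more than 2 cm (distance of any of red_lid_jar, black_lid_jar, timer from where it was at the start of the episode above 0.02 m).
It fails at once if a cast is dropped or pressed on a box with more than 45 N (contact force between any of blue_cast, tan_cast and blue_box above 45 N or contact force between any of blue_cast, tan_cast and pink_box above 45 N).
It also fails if it takes over 90 s, if anything falls off the work surface, if the arm or the gripper's body presses on something with over 40 N, if the wrist force passes 120 N, or if a joint passes its speed limit or range.

## Working session

There is one attempt and no reset: what is moved stays moved. The work goes in short steps, Python scripts to look and compute and a tool call to move; the robot and the scene stay as the last step left them, time stands still between calls to the robot, and variables do not carry over. Pictures are saved under pics/ and viewed, at most 14 in all, crops included, and the job is handed in when it is done.

Besides the shell and the picture viewer there is one more tool, called after ">>>" in YAML: its name, and indented under it one key for each argument. move_arm: Moves the arm, as the interface text tells. Its arguments: {"type":"object","properties":{"rows":{"type":"array"}},"required":["rows"]}

```bash
mkdir -p pics; ls; cat > h.py <<'E'
import numpy as np, cv2
from plant import read_state, snapshot, job_done
def snap(n,f=None):
    s=snapshot(n)
    np.savez('last_%s.npz'%n,**s)
    if f: cv2.imwrite('pics/'+f,s['color'][:,:,::-1])
    return s
def cloud(s):
    K=s['mtx'];z=s['range_z'].astype(float);v,u=np.mgrid[:400,:640]
    P=np.stack([(u-K[0,2])/K[0,0]*z,-(v-K[1,2])/K[1,1]*z,-z,np.ones_like(z)],-1)
    W=(P@s['cam_to_world'].T)[...,:3]; W[z<=0]=np.nan
    return W
E
python3 - <<'E'
from h import *
for n in('side','top'):
    s=snap(n,n+'1.png');print(n,s['mtx'],s['cam_to_world'],[k for k in s])
print(read_state())
E
```

```text
pics
side [[502.12261634   0.         312.02990099]
 [  0.         502.12261634 198.72208516]
 [  0.           0.           1.        ]] [[-0.99988046  0.01318877  0.0080703   0.53197048]
 [ 0.00279899 -0.3589303   0.93336017  1.13935201]
 [ 0.01520655  0.93327118  0.35885048  0.40249384]
 [ 0.          0.          0.          1.        ]] ['color', 'range_z', 'mtx', 'cam_to_world']
top [[439.48034539   0.         324.09567695]
 [  0.         439.48034539 206.30670961]
 [  0.           0.           1.        ]] [[-0.00720929  0.99916222 -0.04028506  0.48446447]
 [-0.99982848 -0.00651509  0.01733691  0.20116208]
 [ 0.01705992  0.04040314  0.99903781  0.92992981]
 [ 0.          0.          0.          1.        ]] ['color', 'range_z', 'mtx', 'cam_to_world']
{'clock': 0.1, 'joint_pos': array([-1.22299167e+00,  2.38720560e-01, -1.41367611e-02,  1.31918717e+00,
       -4.02644842e-06,  1.57079376e+00]), 'joint_velocities': array([ 3.57673133e-05, -1.06690075e-03,  1.52280295e-03,  1.79041756e-03,
       -1.99048615e-03, -7.61398350e-04]), 'joint_torque': array([ 8.37784537e-04, -5.39720285e+01,  3.46999383e+01,  1.34101152e-02,
       -1.69028098e-06, -8.43092636e-07]), 'eef_pos': array([ 0.17881738, -0.49323496,  0.23075495]), 'ee_rot': array([-3.14034449e+00,  4.02324035e-06,  3.47807233e-01]), 'contact_force': array([ 0.25530885,  0.48678771, -0.31590174]), 'wrist_torque': array([-0.05023167,  0.01417006, -0.0306737 ]), 'gripper_force': 0.0, 'finger_gap': 0.08536417321748507}
```

View pics/top1.png

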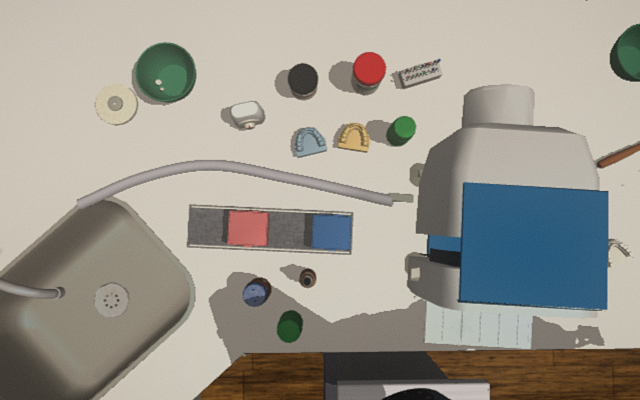

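View pics/side1.png

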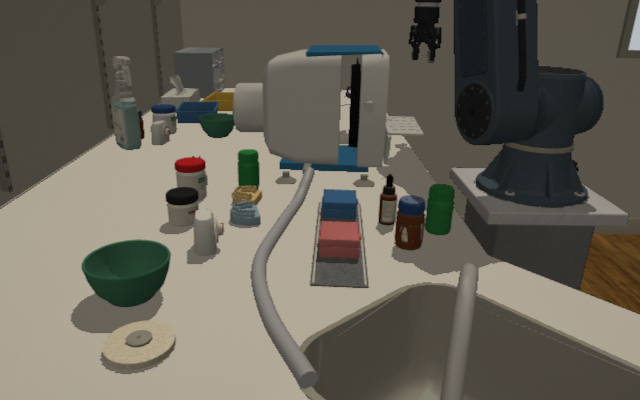

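The top view shows the pink box (248,228) on the left and the blue box (331,232) on the right. It also shows the blue cast (310,143), tan cast (353,138), blue-cap bottle (256,292), dropper (308,278), and a hose between the casts and the boxes.

```bash
python3 - <<'E'
from h import *
s=dict(np.load('last_top.npz'));W=cloud(s);c=s['color'];hsv=cv2.cvtColor(c,cv2.COLOR_RGB2HSV)
np.set_printoptions(precision=4,suppress=True)
def reg(n,u0,u1,v0,v1,zlo,zhi):
    m=np.zeros((400,640),bool);m[v0:v1,u0:u1]=1
    m&=(W[...,2]>zlo)&(W[...,2]<zhi)
    p=W[m];r=cv2.minAreaRect((p[:,:2]*1000).astype(np.float32))
    cc,rad=cv2.minEnclosingCircle((p[:,:2]*1000).astype(np.float32))
    print(n,len(p),'z',np.percentile(p[:,2],[5,50,95]),'mean',p.mean(0)[:2],'rect',np.round(r[0],1),np.round(r[1],1),round(r[2],1),'circ',np.round(cc,1),round(rad,1))
reg('pink',220,280,200,258,.028,.045)
reg('blue',300,360,200,258,.028,.045)
reg('table',200,220,300,320,-.1,.1)
reg('bcast',288,330,118,165,.007,.05)
reg('bcast_base',288,330,118,165,.007,.022)
reg('tcast',333,376,115,162,.007,.05)
reg('bcap',238,276,270,312,.075,.12)
reg('drop',294,322,262,296,.03,.12)
reg('drop top',294,322,262,296,.085,.12)
reg('green1',382,420,110,150,.02,.12)
reg('green2',270,306,305,350,.02,.12)
reg('black',285,322,60,100,.05,.08)
reg('red',345,390,45,100,.07,.1)
reg('timer',225,270,92,132,.01,.1)
h=W[150:215,75:415].copy()
for u in range(80,412,20):
    col=W[150:210,u];
    i=np.nanargmax(np.where(np.isnan(col[:,2]),-1,col[:,2]));print('hose',col[i],end='')
t=W[60:340,405:620];t=t[t[...,2]>.02];print('trimmer',t.min(0),t.max(0))
near=t[t[:,1]>-.05];print(near.min(0),near.max(0))
sk=W[190:400,0:200];print('faucet',sk[sk[...,2]>.02].min(0),sk[sk[...,2]>.02].max(0))
E
python3 -c "
import cv2;i=cv2.imread('pics/top1.png')[100:310,180:440];cv2.imwrite('pics/c1.png',cv2.resize(i,None,fx=2.8,fy=2.8,interpolation=2))"
```

```text
pink 1323 z [0.0349 0.0379 0.0405] mean [0.4767 0.3403] rect [475.  340.7] [78.3 72.1] 87.1 circ [476.7 340.1] 50.7
blue 1301 z [0.0353 0.0379 0.0405] mean [0.4676 0.171 ] rect [467.1 171. ] [79.1 71.8] 89.3 circ [467.2 170.9] 50.6
table 399 z [-0.0008  0.0017  0.0045] mean [0.3082 0.4255] rect [308.1 425.4] [40.8 40.5] 89.9 circ [308.1 425.6] 28.0
bcast 739 z [0.0162 0.0208 0.0324] mean [0.6545 0.2149] rect [659.4 211.3] [56.8 76.8] 17.1 circ [651.4 207.6] 42.0
bcast_base 435 z [0.0143 0.0192 0.0216] mean [0.6489 0.2138] rect [659.4 211.3] [56.8 76.8] 17.1 circ [651.4 207.6] 42.0
tcast 739 z [0.0161 0.0209 0.0323] mean [0.6633 0.1212] rect [667.5 120.2] [66.8 55.3] 80.1 circ [660.  121.7] 36.1
bcap 474 z [0.0796 0.0897 0.0923] mean [0.3526 0.319 ] rect [351.7 319.8] [44.7 44.8] 0.9 circ [351.5 320.3] 23.4
drop 243 z [0.0448 0.0665 0.1004] mean [0.3792 0.2193] rect [376.7 218.8] [31.5 31.6] 0.6 circ [376.6 219.6] 16.7
drop top 43 z [0.0905 0.099  0.1025] mean [0.3769 0.2199] rect [376.2 220. ] [11.4 12.2] 89.8 circ [376.3 219.9] 6.4
green1 636 z [0.0324 0.0883 0.0916] mean [0.6667 0.
[... 445 characters left out ...]
5] mean [0.7047 0.3383] rect [704.8 340.1] [50.2 63.7] 9.8 circ [710.  341.1] 32.5
hose [0.5288 0.6827 0.0273]hose [0.5531 0.6431 0.0264]hose [0.5713 0.6024 0.0272]hose [0.5814 0.5622 0.0265]hose [0.5976 0.5215 0.0267]hose [0.6076 0.4805 0.0278]hose [0.6075 0.44   0.0264]hose [0.6073 0.399  0.0265]hose [0.5989 0.358  0.0265]hose [0.5942 0.3166 0.0292]hose [0.5798 0.2759 0.0264]hose [0.6373 0.2344 0.0287]hose [0.5651 0.1936 0.0243]hose [0.5606 0.1524 0.0261]hose [0.5452 0.1121 0.035 ]hose [0.5376 0.0741 0.0551]hose [0.539  0.0352 0.0615]trimmer [ 0.2732 -0.4391  0.02  ] [0.8267 0.0477 0.3148]
[ 0.2748 -0.05    0.0204] [0.8246 0.0477 0.3141]
faucet [0.3543 0.6049 0.0201] [0.5577 0.743  0.1787]
```

View pics/c1.png

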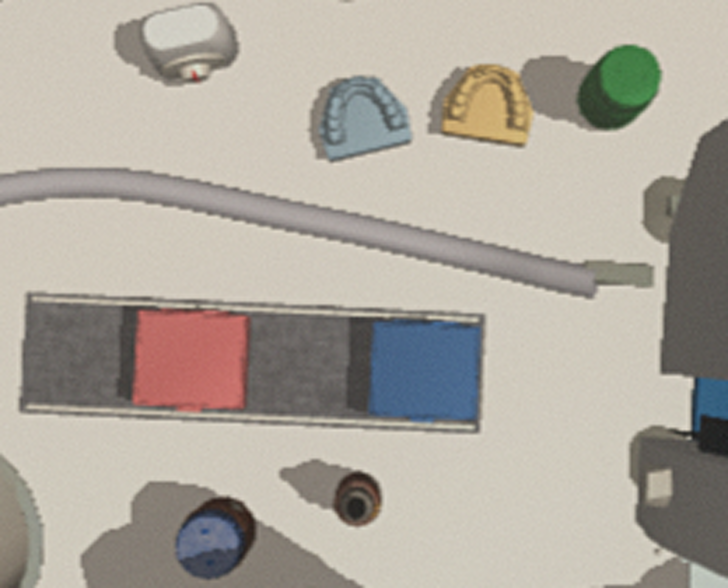

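Nothing is in the way of the casts except the hose, about 2 cm clear. I'll refine the blue cast's pose and write a helper that turns world targets into tool moves.

```bash
cat > go.py <<'E'
import sys
from h import *
from scipy.spatial.transform import Rotation as R
# usage: go.py x y z(mm) yaw [clo_mm for nothing] -> turn & shift in tool axes from present pose
s=read_state()
T=R.from_euler('xyz',s['ee_rot'])
x,y,z,w=map(float,sys.argv[1:5])
G=R.from_euler('xyz',[np.pi,0,w])
print('now',np.round(s['eef_pos']*1000,1),np.round(s['ee_rot'],3),'t',round(s['clock'],2),'gap',round(s['finger_gap']*1000,1),'F',np.round(s['contact_force'],1),'q',np.round(s['joint_pos'],2))
print('turn',np.round((T.inv()*G).as_rotvec(),3),'shift',np.round(T.inv().apply(np.array([x,y,z])-s['eef_pos']*1000),1))
E
python3 - <<'E'
from h import *
s=dict(np.load('last_top.npz'));W=cloud(s)
for n,a in(('b',(292,328,122,162)),('t',(336,373,118,156))):
    m=np.zeros((400,640),np.uint8);u0,u1,v0,v1=a;m[v0:v1,u0:u1]=1
    m&=((W[...,2]>.009)&(W[...,2]<.05)).astype(np.uint8);m=cv2.morphologyEx(m,cv2.MORPH_OPEN,np.ones((5,5)))
    p=(W[m>0][:,:2]*1000).astype(np.float32);print(n,len(p),cv2.minAreaRect(p),p.mean(0))
E
python3 go.py 300 -300 400 0.8
```

```text
b 697 ((658.2839965820312, 215.35292053222656), (54.0745735168457, 66.48955535888672), 12.27061653137207) [654.66766 214.74059]
t 720 ((667.6726684570312, 120.55931091308594), (65.60908508300781, 55.0268440246582), 80.69815063476562) [663.6855  121.15329]
now [ 178.8 -493.2  230.8] [-3.14   0.     0.348] t 0.1 gap 85.4 F [ 0.3  0.5 -0.3] q [-1.22  0.24 -0.01  1.32 -0.    1.57]
turn [-0.001 -0.    -0.452] shift [ 179.8 -140.6 -169.1]
```

>>> move_arm:
  rows:
    - [[0,0,0],[0,0,-50],0]
    - [[0,0,0],[0,0,-100],0]
    - [[0,0,0],[0,0,-150],0]
    - [[0,0,-0.1],[40,-45,-180],0]
    - [[0,0,-0.2],[75,-85,-180],0]
    - [[0,0,-0.3],[110,-130,-180],0]
    - [[0,0,-0.4],[145,-170,-180],0]
    - [[0,0,-0.5],[180,-210,-180],0]

```text
clock: 0.9
eef_pos: [0.265, -0.263, 0.4111]
ee_rot: [3.142, -0.0, 0.851]
contact_force: [1.5, 0.1, -0.2]
finger_gap: 0.0854
gripper_force: 0.0
```

```bash
python3 go.py 400 130 400 1.8
```

```text
now [ 265.  -263.   411.1] [ 3.142 -0.     0.851] t 0.9 gap 85.4 F [ 1.5  0.1 -0.2] q [-0.78 -0.02  0.14  1.73  0.    1.51]
turn [ 0.    -0.    -0.949] shift [ 384.5 -157.6   11.2]
```

>>> move_arm:
  rows:
    - [[0,0,-0.12],[48,-20,0],0]
    - [[0,0,-0.24],[96,-40,0],0]
    - [[0,0,-0.36],[144,-60,0],0]
    - [[0,0,-0.48],[192,-80,0],0]
    - [[0,0,-0.6],[240,-100,0],0]
    - [[0,0,-0.72],[288,-120,10],0]
    - [[0,0,-0.84],[336,-140,10],0]
    - [[0,0,-0.96],[384,-158,10],0]

```text
clock: 1.7
eef_pos: [0.3948, 0.115, 0.4011]
ee_rot: [-3.141, 0.0, 1.813]
contact_force: [0.8, -0.9, 0.8]
finger_gap: 0.0855
gripper_force: 0.0
```

```bash
python3 go.py 658 215 120 1.83
```

```text
now [394.8 115.  401.1] [-3.141  0.     1.813] t 1.7 gap 85.5 F [ 0.8 -0.9  0.8] q [ 0.28  0.04  0.18  1.71 -0.    1.61]
turn [-0.     0.    -0.017] shift [ 33.9 279.5 281.1]
```

>>> move_arm:
  rows:
    - [[0,0,0],[4,34,30],0]
    - [[0,0,0],[9,68,66],0]
    - [[0,0,0],[13,102,102],0]
    - [[0,0,0],[18,136,138],0]
    - [[0,0,0],[22,170,174],0]
    - [[0,0,0],[27,204,210],0]
    - [[0,0,0],[31,240,246],0]
    - [[0,0,0],[33,272,280],0]

```text
clock: 2.5
eef_pos: [0.6527, 0.2093, 0.1191]
ee_rot: [-3.141, -0.0, 1.808]
contact_force: [0.5, -0.7, 1.0]
finger_gap: 0.0853
gripper_force: 0.0
```

```bash
python3 go.py 658 215 2 1.83; python3 -c "
from h import *
s=snap('side');i=s['color'][120:290,130:330,::-1];cv2.imwrite('pics/c2.png',cv2.resize(i,None,fx=3.5,fy=3.5,interpolation=2))"
```

```text
now [652.7 209.3 119.1] [-3.141 -0.     1.808] t 2.5 gap 85.3 F [ 0.5 -0.7  1. ] q [0.31 0.56 0.21 1.22 0.   1.64]
turn [-0.001 -0.    -0.022] shift [  4.3   6.6 117.1]
```

View pics/c2.png

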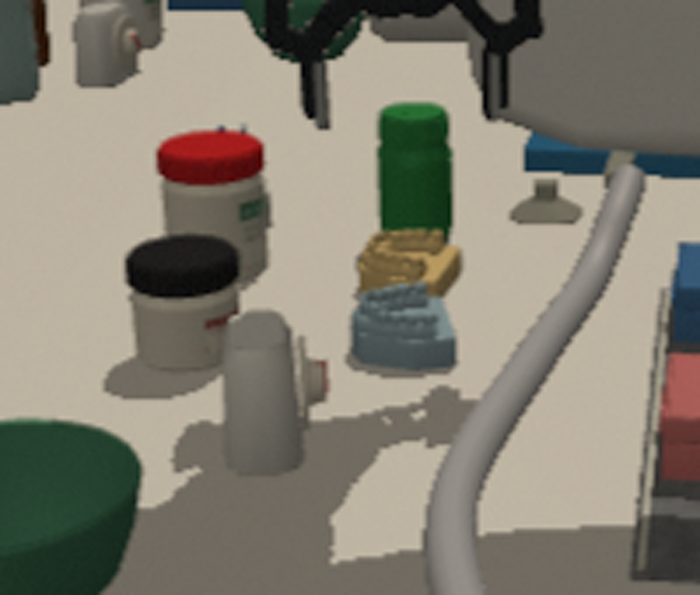

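The open fingers (crop 315,100 and 495,100) straddle the blue cast (405,325) from above, and the approach is clear.

>>> move_arm:
  rows:
    - [[0,0,-0.02],[2,3,25],0]
    - [[0,0,-0.02],[2,3,50],0]
    - [[0,0,-0.02],[2,3,75],0]
    - [[0,0,-0.02],[2,3,90],0]
    - [[0,0,-0.02],[2,3,98],0]
    - [[0,0,-0.02],[2,3,98],0]
    - [[0,0,-0.02],[2,3,98],0]
    - [[0,0,-0.02],[2,3,98],0]

```text
clock: 3.35
eef_pos: [0.6549, 0.2115, 0.0245]
ee_rot: [3.14, -0.0, 1.828]
contact_force: [0.0, 0.0, -0.5]
finger_gap: 0.0853
gripper_force: 0.0
```

```bash
python3 go.py 658 215 2 1.83
```

```text
now [654.9 211.5  24.5] [ 3.14  -0.     1.828] t 3.35 gap 85.3 F [ 0.   0.  -0.5] q [0.31 0.63 0.08 1.01 0.   1.63]
turn [ 0.002 -0.    -0.002] shift [ 2.5  3.9 22.5]
```

>>> move_arm:
  rows:
    - [[0,0,0],[2.5,4,12],0]
    - [[0,0,0],[2.5,4,22.5],0]
    - [[0,0,0],[2.5,4,22.5],0.3]
    - [[0,0,0],[2.5,4,22.5],0.6]
    - [[0,0,0],[2.5,4,22.5],0.6]
    - [[0,0,0],[2.5,4,22.5],0.6]
    - [[0,0,0],[2.5,4,22.5],0.6]
    - [[0,0,0],[2.5,4,22.5],0.6]

```text
clock: 4.15
eef_pos: [0.6575, 0.2147, 0.001]
ee_rot: [3.141, -0.0, 1.828]
contact_force: [0.2, -0.1, -0.2]
finger_gap: 0.0543
gripper_force: 63.0
```

```bash
python3 go.py 468 171 150 1.517
```

```text
now [657.5 214.7   1. ] [ 3.141 -0.     1.828] t 4.15 gap 54.3 F [ 0.2 -0.1 -0.2] q [0.32 0.66 0.06 0.97 0.   1.63]
turn [ 0.    -0.     0.311] shift [   5.9 -194.3 -149.1]
```

>>> move_arm:
  rows:
    - [[0,0,0],[0,0,-15],0.6]
    - [[0,0,0],[0,0,-45],0.6]
    - [[0,0,0],[0,0,-80],0.6]
    - [[0,0,0.1],[2,-45,-110],0.6]
    - [[0,0,0.15],[4,-90,-110],0.6]
    - [[0,0,0.2],[5,-130,-110],0.6]
    - [[0,0,0.25],[6,-170,-110],0.6]
    - [[0,0,0.31],[6,-194,-110],0.6]

```text
clock: 4.95
eef_pos: [0.4652, 0.1704, 0.111]
ee_rot: [-3.141, 0.0, 1.516]
contact_force: [-0.5, -0.3, -1.2]
finger_gap: 0.0536
gripper_force: 63.3
```

>>> move_arm:
  rows:
    - [[0,0,0],[0,0,10],0.6]
    - [[0,0,0],[0,0,20],0.6]
    - [[0,0,0],[0,0,30],0.6]
    - [[0,0,0],[0,0,40],0.6]
    - [[0,0,0],[0,0,40],0.6]
    - [[0,0,0],[0,0,40],0.6]
    - [[0,0,0],[0,0,40],0.6]
    - [[0,0,0],[0,0,40],0.6]

```text
clock: 5.75
eef_pos: [0.4686, 0.1714, 0.0711]
ee_rot: [3.141, -0.0, 1.518]
contact_force: [0.1, -0.5, 0.4]
finger_gap: 0.0539
gripper_force: 63.3
```

```bash
python3 go.py 468 171 38 1.517; python3 -c "
from h import *
snap('top')
s=snap('side');i=s['color'][150:300,230:430,::-1];cv2.imwrite('pics/c3.png',cv2.resize(i,None,fx=3.5,fy=3.5,interpolation=2))"
```

```text
now [468.6 171.4  71.1] [ 3.141 -0.     1.518] t 5.75 gap 53.9 F [ 0.1 -0.5  0.4] q [ 0.35  0.3  -0.36  0.91  0.    1.97]
turn [ 0.    -0.     0.001] shift [-0.4 -0.6 33.1]
```

View pics/c3.png

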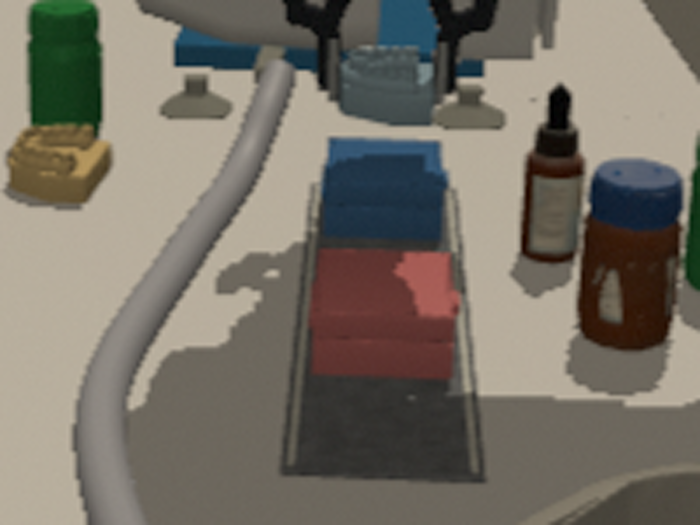

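The blue cast is held level (crop 385,80) above the blue box (385,190), so I'll lower it slowly.

>>> move_arm:
  rows:
    - [[0,0,0],[0,0,10],0.6]
    - [[0,0,0],[0,0,18],0.6]
    - [[0,0,0],[0,0,24],0.6]
    - [[0,0,0],[0,0,28],0.6]
    - [[0,0,0],[0,0,30],0.6]
    - [[0,0,0],[0,0,31],0.6]
    - [[0,0,0],[0,0,31.5],0.6]
    - [[0,0,0],[0,0,32],0.6]

```text
clock: 6.65
eef_pos: [0.4684, 0.1713, 0.039]
ee_rot: [3.141, -0.0, 1.518]
contact_force: [-0.5, 0.1, -0.3]
finger_gap: 0.0539
gripper_force: 63.3
```

>>> move_arm:
  rows:
    - [[0,0,0],[0,0,0.2],0.6]
    - [[0,0,0],[0,0,0.4],0.6]
    - [[0,0,0],[0,0,0.5],0.6]
    - [[0,0,0],[0,0,0.5],0.6]
    - [[0,0,0],[0,0,0.5],0.6]
    - [[0,0,0],[0,0,0.5],0.6]
    - [[0,0,0],[0,0,0.5],0.6]
    - [[0,0,0],[0,0,0.5],0.6]

```text
clock: 7.45
eef_pos: [0.4682, 0.1713, 0.0384]
ee_rot: [-3.142, -0.0, 1.518]
contact_force: [-0.2, 0.0, -0.7]
finger_gap: 0.0539
gripper_force: 63.3
```

>>> move_arm:
  rows:
    - [[0,0,0],[0,0,0.2],0.6]
    - [[0,0,0],[0,0,0.4],0.6]
    - [[0,0,0],[0,0,0.5],0.6]
    - [[0,0,0],[0,0,0.5],0.6]
    - [[0,0,0],[0,0,0.5],0.6]
    - [[0,0,0],[0,0,0.5],0.6]
    - [[0,0,0],[0,0,0.5],0.6]
    - [[0,0,0],[0,0,0.5],0.6]

```text
clock: 8.25
eef_pos: [0.4683, 0.1713, 0.0379]
ee_rot: [-3.142, -0.0, 1.518]
contact_force: [0.3, 0.7, -1.1]
finger_gap: 0.0538
gripper_force: 63.3
```

>>> move_arm:
  rows:
    - [[0,0,0],[0,0,0.1],0.6]
    - [[0,0,0],[0,0,0.2],0.6]
    - [[0,0,0],[0,0,0.3],0.6]
    - [[0,0,0],[0,0,0.4],0.6]
    - [[0,0,0],[0,0,0.5],0.6]
    - [[0,0,0],[0,0,0.6],0.6]
    - [[0,0,0],[0,0,0.6],0.6]
    - [[0,0,0],[0,0,0.6],0.6]

```text
clock: 9.05
eef_pos: [0.4683, 0.1712, 0.0374]
ee_rot: [3.142, -0.0, 1.518]
contact_force: [-0.7, -1.0, 3.1]
finger_gap: 0.0534
gripper_force: 63.8
```

Contact is light, at 3 N. I'll release and lift.

>>> move_arm:
  rows:
    - [[0,0,0],[0,0,0],0.45]
    - [[0,0,0],[0,0,0],0.3]
    - [[0,0,0],[0,0,0],0.1]
    - [[0,0,0],[0,0,0],0]
    - [[0,0,0],[0,0,-10],0]
    - [[0,0,0],[0,0,-40],0]
    - [[0,0,0],[0,0,-75],0]
    - [[0,0,0],[0,0,-100],0]

```text
clock: 9.85
eef_pos: [0.4687, 0.1714, 0.1399]
ee_rot: [3.14, -0.001, 1.518]
contact_force: [0.7, -0.4, -0.4]
finger_gap: 0.0854
gripper_force: 0.0
```

```bash
python3 go.py 667.6 120.5 40 1.405
```

```text
now [468.7 171.4 139.9] [ 3.140e+00 -1.000e-03  1.518e+00] t 9.85 gap 85.4 F [ 0.7 -0.4 -0.4] q [ 0.35  0.24 -0.25  1.08  0.    1.97]
turn [ 0.002 -0.001  0.113] shift [-40.4 201.1 100.2]
```

>>> move_arm:
  rows:
    - [[0,0,0.01],[-6,30,-10],0]
    - [[0,0,0.03],[-12,60,-20],0]
    - [[0,0,0.05],[-18,90,-20],0]
    - [[0,0,0.07],[-24,120,-20],0]
    - [[0,0,0.09],[-30,150,-20],0]
    - [[0,0,0.11],[-36,180,-20],0]
    - [[0,0,0.11],[-40,200,-20],0]
    - [[0,0,0.11],[-40,200,-20],0]

```text
clock: 10.65
eef_pos: [0.6679, 0.1198, 0.157]
ee_rot: [3.141, -0.0, 1.406]
contact_force: [0.0, 0.3, -0.6]
finger_gap: 0.0853
gripper_force: 0.0
```

```bash
python3 go.py 667.6 120.5 2 1.405; python3 - <<'E'
from h import *
s=dict(np.load('last_top.npz'));W=cloud(s)
W=cloud(dict(np.load('last_top.npz')))
s=snap('top','top2.png');W2=cloud(s)
import zipfile
for z0 in(.08,.14,.2,.26):
    m=(W2[...,2]>z0)&(W2[...,2]<z0+.06)&(W2[...,0]>.3)&(W2[...,1]<.06)
    p=W2[m]; print(z0,len(p),[(round(x,2),round(p[(abs(p[:,0]-x)<.02),1].max(),3) if (abs(p[:,0]-x)<.02).any() else None) for x in np.arange(.32,.84,.04)])
E
```

```text
now [667.9 119.8 157. ] [ 3.141 -0.     1.406] t 10.65 gap 85.3 F [ 0.   0.3 -0.6] q [ 0.18  0.53  0.25  1.29 -0.    1.91]
turn [ 0.001 -0.     0.001] shift [  0.6  -0.5 155. ]
0.08 0 [(np.float64(0.32), None), (np.float64(0.36), None), (np.float64(0.4), None), (np.float64(0.44), None), (np.float64(0.48), None), (np.float64(0.52), None), (np.float64(0.56), None), (np.float64(0.6), None), (np.float64(0.64), None), (np.float64(0.68), None), (np.float64(0.72), None), (np.float64(0.76), None), (np.float64(0.8), None)]
0.14 0 [(np.float64(0.32), None), (np.float64(0.36), None), (np.float64(0.4), None), (np.float64(0.44), None), (np.float64(0.48), None), (np.float64(0.52), None), (np.float64(0.56), None), (np.float64(0.6), None), (np.float64(0.64), None), (np.float64(0.68), None), (np.float64(0.72), None), (np.float64(0.76), None), (np.float64(0.8), None)]
0.2 0 [(np.float64(0.32), None), (np.float64(0.36), None), (np.float64(0.4), None), (np.float64(0.44), None), (np.float64(0.48), None), (np.float64(0.52), None), (np.float64(0.56), None), (np.float64(0.6), None), (np.float64(0.64), None), (np.float64(0.68), None), (np.float64(0.72), None), (np.float64(0.76), None), (np.float64(0.8), None)]
0.26 308 [(np.float64(0.32), None), (np.float64(0.36), None), (np.float64(0.4), None), (np.float64(0.44), None), (np.float64(0.48), None), (np.float64(0.52), None), (np.float64(0.56), np.float64(-0.195)), (np.float64(0.6), np.float64(-0.186)), (np.float64(0.64), None), (np.float64(0.68), None), (np.float64(0.72), None), (np.float64(0.76), None), (np.float64(0.8), None)]
```

View pics/top2.png

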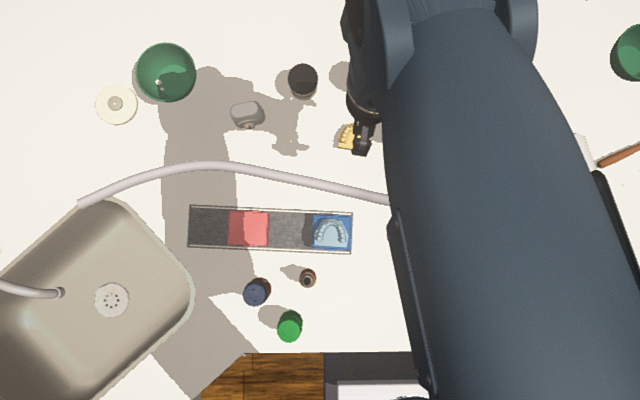

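The blue cast sits centred on the blue box (331,232). The arm now hides the trimmer, so I'll check the clearance under the forearm before descending.

```bash
python3 - <<'E'
from h import *
W=cloud(dict(np.load('last_top.npz')))
for x in np.arange(.3,.72,.05):
    m=(abs(W[...,0]-x)<.015)&(W[...,2]>.2)
    p=W[m]
    if len(p): print(round(x,2),'y',p[:,1].min().round(3),p[:,1].max().round(3),'ztop',np.percentile(p[:,2],[10,50,95]).round(3))
s=snap('side');i=s['color'][0:300,100:500,::-1];cv2.imwrite('pics/c4.png',cv2.resize(i,None,fx=2,fy=2,interpolation=2))
E
```

```text
0.4 y 0.041 0.142 ztop [0.685 0.711 0.715]
0.45 y 0.016 0.15 ztop [0.679 0.701 0.706]
0.5 y 0.022 0.154 ztop [0.669 0.689 0.695]
0.55 y -0.214 0.155 ztop [0.658 0.677 0.683]
0.6 y -0.213 0.163 ztop [0.603 0.661 0.669]
0.65 y 0.109 0.176 ztop [0.307 0.476 0.625]
0.7 y 0.165 0.175 ztop [0.463 0.48  0.501]
```

View pics/c4.png

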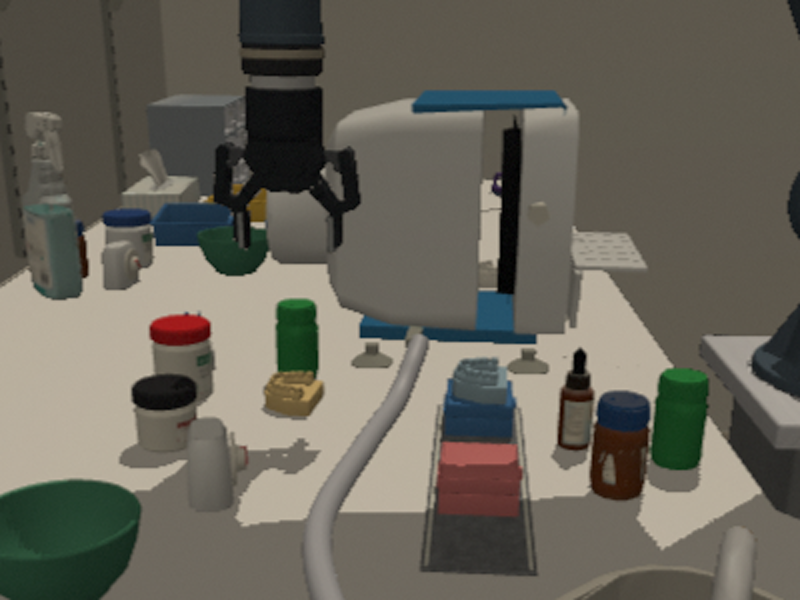

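The forearm is at z≈0.68, well above the trimmer, and the fingers line up over the tan cast (crop 295,392). I'll descend.

>>> move_arm:
  rows:
    - [[0,0,0],[0.5,-0.5,35],0]
    - [[0,0,0],[0.5,-0.5,75],0]
    - [[0,0,0],[0.5,-0.5,105],0]
    - [[0,0,0],[0.5,-0.5,125],0]
    - [[0,0,0],[0.5,-0.5,140],0]
    - [[0,0,0],[0.5,-0.5,152],0]
    - [[0,0,0],[0.5,-0.5,156],0]
    - [[0,0,0],[0.5,-0.5,156],0]

```text
clock: 11.55
eef_pos: [0.665, 0.1215, 0.0014]
ee_rot: [-3.141, 0.0, 1.408]
contact_force: [-0.2, 0.1, 0.0]
finger_gap: 0.0854
gripper_force: 0.0
```

>>> move_arm:
  rows:
    - [[0,0,0],[0,0,0],0.3]
    - [[0,0,0],[0,0,0],0.6]
    - [[0,0,0],[0,0,0],0.6]
    - [[0,0,0],[0,0,0],0.6]
    - [[0,0,0],[0,0,0],0.6]
    - [[0,0,0],[0,0,0],0.6]
    - [[0,0,0],[0,0,-10],0.6]
    - [[0,0,0],[0,0,-30],0.6]

```text
clock: 12.35
eef_pos: [0.6643, 0.1211, 0.0306]
ee_rot: [-3.139, 0.001, 1.408]
contact_force: [-0.1, -0.0, -0.9]
finger_gap: 0.0531
gripper_force: 63.1
```

```bash
python3 go.py 476.5 340.3 120 1.517
```

```text
now [664.3 121.1  30.6] [-3.139e+00  1.000e-03  1.408e+00] t 12.35 gap 53.1 F [-0.1 -0.  -0.9] q [0.18 0.61 0.05 1.02 0.   1.91]
turn [-0.003  0.001 -0.109] shift [ 185.8 -221.1  -88.9]
```

>>> move_arm:
  rows:
    - [[0,0,0],[0,0,-35],0.6]
    - [[0,0,0],[0,0,-70],0.6]
    - [[0,0,-0.02],[25,-30,-90],0.6]
    - [[0,0,-0.04],[55,-65,-90],0.6]
    - [[0,0,-0.06],[85,-100,-90],0.6]
    - [[0,0,-0.08],[115,-135,-90],0.6]
    - [[0,0,-0.1],[145,-170,-90],0.6]
    - [[0,0,-0.11],[172,-205,-90],0.6]

```text
clock: 13.15
eef_pos: [0.4899, 0.3257, 0.1221]
ee_rot: [3.141, -0.001, 1.519]
contact_force: [0.3, 0.5, -1.1]
finger_gap: 0.0534
gripper_force: 63.2
```

>>> move_arm:
  rows:
    - [[0,0,0],[5,-8,0],0.6]
    - [[0,0,0],[10,-15,5],0.6]
    - [[0,0,0],[10,-15,15],0.6]
    - [[0,0,0],[10,-15,30],0.6]
    - [[0,0,0],[10,-15,45],0.6]
    - [[0,0,0],[10,-15,50],0.6]
    - [[0,0,0],[10,-15,50],0.6]
    - [[0,0,0],[10,-15,50],0.6]

```text
clock: 13.95
eef_pos: [0.4773, 0.3346, 0.0714]
ee_rot: [3.141, -0.0, 1.517]
contact_force: [0.4, 0.9, -1.6]
finger_gap: 0.0536
gripper_force: 63.2
```

```bash
python3 go.py 476.5 340.3 37.5 1.517
```

```text
now [477.3 334.6  71.4] [ 3.141 -0.     1.517] t 13.95 gap 53.6 F [ 0.4  0.9 -1.6] q [ 0.61  0.43 -0.16  0.98  0.    2.24]
turn [ 0. -0. -0.] shift [ 5.6 -1.1 33.9]
```

>>> move_arm:
  rows:
    - [[0,0,0],[3,-0.5,10],0.6]
    - [[0,0,0],[5.5,-1,18],0.6]
    - [[0,0,0],[5.5,-1,24],0.6]
    - [[0,0,0],[5.5,-1,28],0.6]
    - [[0,0,0],[5.5,-1,30],0.6]
    - [[0,0,0],[5.5,-1,31],0.6]
    - [[0,0,0],[5.5,-1,32],0.6]
    - [[0,0,0],[5.5,-1,32.5],0.6]

```text
clock: 14.75
eef_pos: [0.476, 0.3407, 0.0391]
ee_rot: [3.141, -0.0, 1.518]
contact_force: [-2.1, -0.9, 6.2]
finger_gap: 0.0531
gripper_force: 63.9
```

>>> move_arm:
  rows:
    - [[0,0,0],[0,0,0.1],0.6]
    - [[0,0,0],[0,0,0.2],0.6]
    - [[0,0,0],[0,0,0.3],0.6]
    - [[0,0,0],[0,0,0.4],0.6]
    - [[0,0,0],[0,0,0.5],0.6]
    - [[0,0,0],[0,0,0.6],0.6]
    - [[0,0,0],[0,0,0.7],0.6]
    - [[0,0,0],[0,0,0.7],0.6]

```text
clock: 15.55
eef_pos: [0.4761, 0.3407, 0.0391]
ee_rot: [3.141, -0.001, 1.518]
contact_force: [-2.8, -1.8, 9.3]
finger_gap: 0.0534
gripper_force: 64.5
```

>>> move_arm:
  rows:
    - [[0,0,0],[0,0,0],0.45]
    - [[0,0,0],[0,0,0],0.3]
    - [[0,0,0],[0,0,0],0.1]
    - [[0,0,0],[0,0,0],0]
    - [[0,0,0],[0,0,-10],0]
    - [[0,0,0],[0,0,-40],0]
    - [[0,0,0],[0,0,-80],0]
    - [[0,0,0],[0,0,-120],0]

```text
clock: 16.35
eef_pos: [0.4756, 0.3403, 0.1598]
ee_rot: [-3.141, 0.0, 1.518]
contact_force: [0.9, -0.2, -0.2]
finger_gap: 0.0853
gripper_force: 0.0
```

```bash
python3 go.py 376.5 220 155 1.517
```

```text
now [475.6 340.3 159.8] [-3.141  0.     1.518] t 16.35 gap 85.3 F [ 0.9 -0.2 -0.2] q [ 0.62  0.37 -0.01  1.19  0.    2.24]
turn [-0.001  0.     0.001] shift [-125.4  -92.6    4.9]
```

>>> move_arm:
  rows:
    - [[0,0,-0.1],[-30,-25,0],0]
    - [[0,0,-0.2],[-60,-45,0],0]
    - [[0,0,-0.3],[-85,-65,0],0]
    - [[0,0,-0.31],[-110,-85,0],0]
    - [[0,0,-0.31],[-125,-92,0],0]
    - [[0,0,-0.31],[-125,-92,0],0]
    - [[0,0,-0.31],[-125,-92,0],0]
    - [[0,0,-0.31],[-125,-92,0],0]

```text
clock: 17.15
eef_pos: [0.3785, 0.2215, 0.1583]
ee_rot: [3.141, -0.0, 1.828]
contact_force: [-0.0, 0.7, 0.1]
finger_gap: 0.0851
gripper_force: 0.0
```

```bash
python3 go.py 376.5 220 40 1.83; python3 - <<'E'
from h import *
s=snap('top','top3.png');W=cloud(s)
def c(n,u0,u1,v0,v1,zl,zh):
    p=W[v0:v1,u0:u1].reshape(-1,3);p=p[(p[:,2]>zl)&(p[:,2]<zh)];r=cv2.minAreaRect((p[:,:2]*1000).astype(np.float32));print(n,len(p),r)
c('bc',308,356,208,254,.046,.08)
c('tc',224,274,205,252,.046,.08)
E
```

```text
now [378.5 221.5 158.3] [ 3.141 -0.     1.828] t 17.15 gap 85.1 F [-0.   0.7  0.1] q [ 0.53  0.13 -0.34  1.1   0.    1.84]
turn [ 0.001 -0.    -0.002] shift [ -1.   -2.5 118.3]
bc 785 ((468.39794921875, 171.2626953125), (66.16978454589844, 55.91221618652344), 85.36591339111328)
tc 811 ((476.0176086425781, 339.10113525390625), (67.0380630493164, 55.09980010986328), 86.75200653076172)
```

View pics/top3.png

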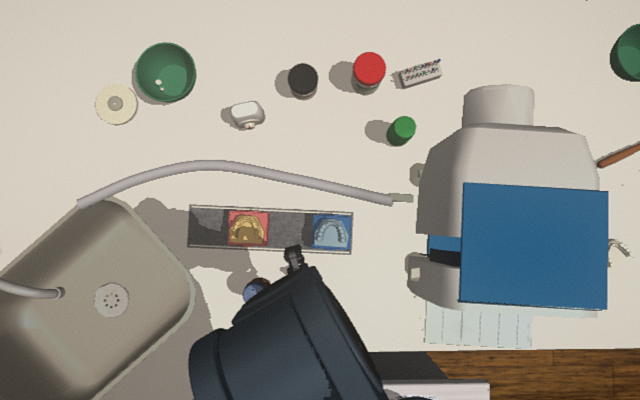

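Both casts are centred on their boxes within 2 mm: tan at (248,229), blue at (331,232). Next is the dropper.

>>> move_arm:
  rows:
    - [[0,0,0],[-1,-2.5,30],0]
    - [[0,0,0],[-1,-2.5,65],0]
    - [[0,0,0],[-1,-2.5,95],0]
    - [[0,0,0],[-1,-2.5,112],0]
    - [[0,0,0],[-1,-2.5,118],0]
    - [[0,0,0],[-1,-2.5,118],0]
    - [[0,0,0],[-1,-2.5,118],0.3]
    - [[0,0,0],[-1,-2.5,118],0.5]

```text
clock: 18.0
eef_pos: [0.3761, 0.2196, 0.041]
ee_rot: [3.14, -0.001, 1.828]
contact_force: [0.8, 0.2, 0.3]
finger_gap: 0.0589
gripper_force: 0.0
```

>>> move_arm:
  rows:
    - [[0,0,0],[0,0,0],0.6]
    - [[0,0,0],[0,0,0],0.8]
    - [[0,0,0],[0,0,0],0.8]
    - [[0,0,0],[0,0,0],0.8]
    - [[0,0,0],[0,0,-5],0.8]
    - [[0,0,0],[0,0,-30],0.8]
    - [[0,0,0],[0,0,-70],0.8]
    - [[0,0,0],[0,0,-100],0.8]

```text
clock: 18.8
eef_pos: [0.3752, 0.219, 0.1421]
ee_rot: [3.141, -0.0, 1.828]
contact_force: [0.1, -0.1, -1.2]
finger_gap: 0.0301
gripper_force: 59.6
```

```bash
python3 go.py 472 255.7 140 1.83
```

```text
now [375.2 219.  142.1] [ 3.141 -0.     1.828] t 18.8 gap 30.1 F [ 0.1 -0.1 -1.2] q [ 0.53  0.14 -0.38  1.05  0.    1.84]
turn [ 0.001 -0.    -0.002] shift [ 10.9 102.9   2.2]
```

>>> move_arm:
  rows:
    - [[0,0,0],[3,25,0],0.8]
    - [[0,0,0],[6,55,0],0.8]
    - [[0,0,0],[9,80,0],0.8]
    - [[0,0,0],[11,98,0],0.8]
    - [[0,0,0],[11,103,0],0.8]
    - [[0,0,0],[11,103,20],0.8]
    - [[0,0,0],[11,103,40],0.8]
    - [[0,0,0],[11,103,50],0.8]

```text
clock: 19.6
eef_pos: [0.4707, 0.2551, 0.0888]
ee_rot: [-3.139, 0.0, 1.828]
contact_force: [0.3, -0.9, -1.0]
finger_gap: 0.0297
gripper_force: 59.6
```

```bash
python3 go.py 472 255.7 44 1.83
```

```text
now [470.7 255.1  88.8] [-3.139  0.     1.828] t 19.6 gap 29.7 F [ 0.3 -0.9 -1. ] q [ 0.5   0.34 -0.25  0.98  0.    1.81]
turn [-0.002  0.    -0.002] shift [ 0.2  1.5 44.8]
```

>>> move_arm:
  rows:
    - [[0,0,0],[0,1,12],0.8]
    - [[0,0,0],[0,1,24],0.8]
    - [[0,0,0],[0,1,34],0.8]
    - [[0,0,0],[0,1,40],0.8]
    - [[0,0,0],[0,1,42],0.8]
    - [[0,0,0],[0,1,43],0.8]
    - [[0,0,0],[0,1,43.5],0.8]
    - [[0,0,0],[0,1,44],0.8]

```text
clock: 20.4
eef_pos: [0.4733, 0.2563, 0.0464]
ee_rot: [3.141, -0.0, 1.828]
contact_force: [0.2, 0.1, -1.1]
finger_gap: 0.0302
gripper_force: 59.6
```

```bash
python3 go.py 472 255.7 44 1.83
```

```text
now [473.3 256.3  46.4] [ 3.141 -0.     1.828] t 20.4 gap 30.2 F [ 0.2  0.1 -1.1] q [ 0.5   0.39 -0.3   0.88  0.    1.81]
turn [ 0.001 -0.    -0.002] shift [-0.2 -1.4  2.4]
```

>>> move_arm:
  rows:
    - [[0,0,0],[0,-1,0.5],0.8]
    - [[0,0,0],[0,-1,1],0.8]
    - [[0,0,0],[0,-1,1.5],0.8]
    - [[0,0,0],[0,-1,2],0.8]
    - [[0,0,0],[0,-1,2.3],0.8]
    - [[0,0,0],[0,-1,2.6],0.8]
    - [[0,0,0],[0,-1,2.8],0.8]
    - [[0,0,0],[0,-1,2.8],0.8]

```text
clock: 21.2
eef_pos: [0.4722, 0.256, 0.044]
ee_rot: [3.141, -0.0, 1.828]
contact_force: [-1.7, -2.2, 7.8]
finger_gap: 0.0296
gripper_force: 60.6
```

>>> move_arm:
  rows:
    - [[0,0,0],[0,0,0],0.6]
    - [[0,0,0],[0,0,0],0.3]
    - [[0,0,0],[0,0,0],0]
    - [[0,0,0],[0,0,0],0]
    - [[0,0,0],[0,0,-10],0]
    - [[0,0,0],[0,0,-45],0]
    - [[0,0,0],[0,0,-85],0]
    - [[0,0,0],[0,0,-120],0]

```text
clock: 22.0
eef_pos: [0.4721, 0.2559, 0.1657]
ee_rot: [3.141, -0.0, 1.828]
contact_force: [0.4, 1.3, -0.4]
finger_gap: 0.0852
gripper_force: 0.0
```

```bash
python3 go.py 351.7 320 160 1.83
```

```text
now [472.1 255.9 165.7] [ 3.141 -0.     1.828] t 22.0 gap 85.2 F [ 0.4  1.3 -0.4] q [ 0.5   0.29 -0.12  1.17  0.    1.81]
turn [ 0.001 -0.    -0.002] shift [  92.6 -100.1    5.7]
```

>>> move_arm:
  rows:
    - [[0,0,0],[20,-22,0],0]
    - [[0,0,0],[45,-48,0],0]
    - [[0,0,0],[70,-75,0],0]
    - [[0,0,0],[88,-95,0],0]
    - [[0,0,0],[92.5,-100,0],0]
    - [[0,0,0],[92.5,-100,20],0]
    - [[0,0,0],[92.5,-100,30],0]
    - [[0,0,0],[92.5,-100,30],0]

```text
clock: 22.8
eef_pos: [0.3517, 0.3191, 0.1323]
ee_rot: [-3.14, 0.001, 1.827]
contact_force: [0.3, -0.2, -0.3]
finger_gap: 0.0855
gripper_force: 0.0
```

```bash
python3 go.py 351.7 320 32 1.83; python3 - <<'E'
from h import *
s=snap('side');i=s['color'][100:300,250:500,::-1];cv2.imwrite('pics/c5.png',cv2.resize(i,None,fx=3,fy=3,interpolation=2))
E
```

```text
now [351.7 319.1 132.3] [-3.140e+00  1.000e-03  1.827e+00] t 22.8 gap 85.5 F [ 0.3 -0.2 -0.3] q [ 0.74  0.21 -0.31  1.05 -0.    2.05]
turn [-0.002  0.001 -0.003] shift [  1.    0.5 100.3]
```

View pics/c5.png

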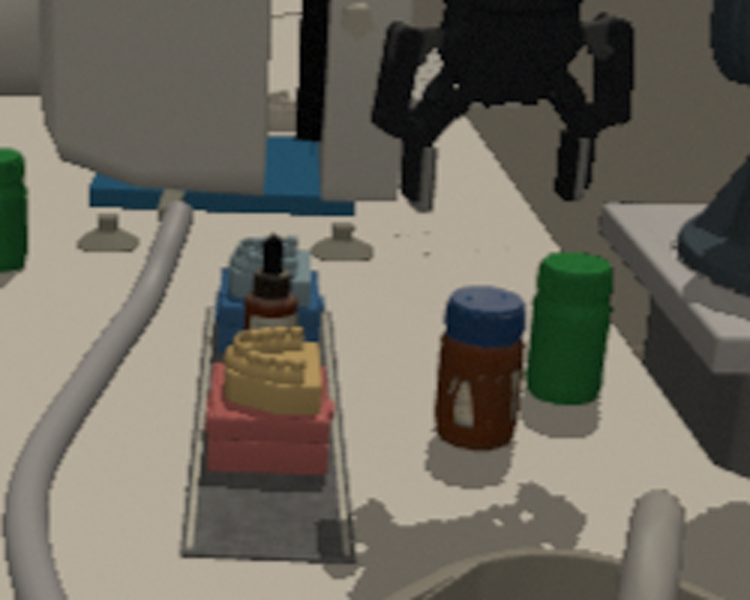

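Everything placed is standing, and the fingers are lined up over the blue-cap bottle (crop 480,360) clear of the green one.

>>> move_arm:
  rows:
    - [[0,0,0],[1,0,30],0]
    - [[0,0,0],[1,0,60],0]
    - [[0,0,0],[1,0,85],0]
    - [[0,0,0],[1,0,97],0]
    - [[0,0,0],[1,0,100],0]
    - [[0,0,0],[1,0,100],0]
    - [[0,0,0],[1,0,100],0.3]
    - [[0,0,0],[1,0,100],0.5]

```text
clock: 23.65
eef_pos: [0.3523, 0.3214, 0.0342]
ee_rot: [3.14, -0.001, 1.828]
contact_force: [-0.8, -0.0, 0.2]
finger_gap: 0.0591
gripper_force: 0.0
```

>>> move_arm:
  rows:
    - [[0,0,0],[0,0,0],0.7]
    - [[0,0,0],[0,0,0],0.7]
    - [[0,0,0],[0,0,0],0.7]
    - [[0,0,0],[0,0,0],0.7]
    - [[0,0,0],[0,0,-5],0.7]
    - [[0,0,0],[0,0,-25],0.7]
    - [[0,0,0],[0,0,-60],0.7]
    - [[0,0,0],[0,0,-90],0.7]

```text
clock: 24.45
eef_pos: [0.3514, 0.3207, 0.1248]
ee_rot: [-3.141, 0.0, 1.828]
contact_force: [0.4, 0.3, -2.1]
finger_gap: 0.0446
gripper_force: 61.4
```

```bash
python3 go.py 481.7 432.5 125 1.83
```

```text
now [351.4 320.7 124.8] [-3.141  0.     1.828] t 24.45 gap 44.6 F [ 0.4  0.3 -2.1] q [ 0.74  0.22 -0.33  1.03  0.    2.05]
turn [-0.     0.    -0.002] shift [ 75.  154.4  -0.2]
```

>>> move_arm:
  rows:
    - [[0,0,0],[15,20,0],0.7]
    - [[0,0,0],[30,55,0],0.7]
    - [[0,0,0],[45,90,0],0.7]
    - [[0,0,0],[60,120,0],0.7]
    - [[0,0,0],[72,145,0],0.7]
    - [[0,0,0],[75,154,10],0.7]
    - [[0,0,0],[75,154,30],0.7]
    - [[0,0,0],[75,154,50],0.7]

```text
clock: 25.25
eef_pos: [0.4811, 0.4321, 0.0722]
ee_rot: [-3.141, 0.0, 1.828]
contact_force: [-0.2, 0.3, -1.4]
finger_gap: 0.0442
gripper_force: 61.5
```

```bash
python3 go.py 481.7 432.5 37 1.83
```

```text
now [481.1 432.1  72.2] [-3.141  0.     1.828] t 25.25 gap 44.2 F [-0.2  0.3 -1.4] q [0.73 0.53 0.02 1.06 0.   2.05]
turn [-0.001  0.    -0.002] shift [ 0.2  0.7 35.2]
```

>>> move_arm:
  rows:
    - [[0,0,0],[0,0.5,12],0.7]
    - [[0,0,0],[0,0.5,22],0.7]
    - [[0,0,0],[0,0.5,28],0.7]
    - [[0,0,0],[0,0.5,31],0.7]
    - [[0,0,0],[0,0.5,32],0.7]
    - [[0,0,0],[0,0.5,33],0.7]
    - [[0,0,0],[0,0.5,33.5],0.7]
    - [[0,0,0],[0,0.5,34],0.7]

```text
clock: 26.05
eef_pos: [0.4821, 0.4328, 0.0396]
ee_rot: [3.141, -0.0, 1.828]
contact_force: [-0.3, -0.2, -0.6]
finger_gap: 0.0444
gripper_force: 61.5
```

>>> move_arm:
  rows:
    - [[0,0,0],[0,0,0.3],0.7]
    - [[0,0,0],[0,0,0.6],0.7]
    - [[0,0,0],[0,0,0.9],0.7]
    - [[0,0,0],[0,0,1.2],0.7]
    - [[0,0,0],[0,0,1.4],0.7]
    - [[0,0,0],[0,0,1.4],0.7]
    - [[0,0,0],[0,0,1.4],0.7]
    - [[0,0,0],[0,0,1.4],0.7]

```text
clock: 26.85
eef_pos: [0.482, 0.4327, 0.0379]
ee_rot: [-3.142, -0.0, 1.828]
contact_force: [-0.2, 0.8, -1.2]
finger_gap: 0.0445
gripper_force: 61.5
```

>>> move_arm:
  rows:
    - [[0,0,0],[0,0,0.3],0.7]
    - [[0,0,0],[0,0,0.6],0.7]
    - [[0,0,0],[0,0,0.9],0.7]
    - [[0,0,0],[0,0,1.2],0.7]
    - [[0,0,0],[0,0,1.4],0.7]
    - [[0,0,0],[0,0,1.4],0.7]
    - [[0,0,0],[0,0,1.4],0.7]
    - [[0,0,0],[0,0,1.4],0.7]

```text
clock: 27.65
eef_pos: [0.482, 0.4328, 0.0374]
ee_rot: [3.141, -0.0, 1.828]
contact_force: [-1.7, -2.7, 8.9]
finger_gap: 0.0443
gripper_force: 62.3
```

>>> move_arm:
  rows:
    - [[0,0,0],[0,0,0],0.4]
    - [[0,0,0],[0,0,0],0.2]
    - [[0,0,0],[0,0,0],0]
    - [[0,0,0],[0,0,0],0]
    - [[0,0,0],[0,0,-10],0]
    - [[0,0,0],[0,0,-45],0]
    - [[0,0,0],[0,0,-90],0]
    - [[0,0,0],[0,0,-130],0]

```text
clock: 28.45
eef_pos: [0.4819, 0.4326, 0.169]
ee_rot: [3.141, -0.0, 1.828]
contact_force: [0.7, 0.4, -0.4]
finger_gap: 0.0851
gripper_force: 0.0
```

>>> move_arm:
  rows:
    - [[0,0,0],[0,-20,-30],0]
    - [[0,0,0],[0,-60,-60],0]
    - [[0,0,0],[0,-100,-80],0]
    - [[0,0,0],[0,-140,-80],0]
    - [[0,0,0],[0,-160,-80],0]
    - [[0,0,0],[0,-160,-80],0]
    - [[0,0,0],[0,-160,-80],0]
    - [[0,0,0],[0,-160,-80],0]

```text
clock: 29.25
eef_pos: [0.328, 0.3924, 0.2467]
ee_rot: [3.141, -0.0, 1.828]
contact_force: [0.5, 0.1, 0.1]
finger_gap: 0.0853
gripper_force: 0.0
```

```bash
python3 - <<'E'
from h import *
s=snap('top','top4.png');W=cloud(s)
def c(n,u0,u1,v0,v1,zl,zh):
    p=W[v0:v1,u0:u1].reshape(-1,3);p=p[(p[:,2]>zl)&(p[:,2]<zh)]
    if len(p)<5: print(n,'none');return
    q=(p[:,:2]*1000).astype(np.float32);r=cv2.minAreaRect(q);d=q.mean(0)-[472.1,255.7];a=-.054;print(n,len(p),np.round(r[0],1),np.round(r[1],1),round(r[2],1),'matxy',np.round([d[0]*np.cos(a)+d[1]*np.sin(a),-d[0]*np.sin(a)+d[1]*np.cos(a)],1))
c('bc',308,356,208,254,.046,.08)
c('tc',224,274,205,252,.046,.08)
c('drop',270,312,205,260,.085,.12)
c('cap',180,225,200,260,.083,.12)
c('black',285,322,60,100,.05,.08)
c('red',345,390,45,100,.07,.1)
c('timer',225,270,92,132,.01,.1)
E
```

```text
bc 785 [468.3 171.3] [66.1 56. ] 85.9 matxy [ -2.5 -83.9]
tc 813 [476.1 339.4] [66.9 55.1] 87.0 matxy [-3.6 83. ]
drop 38 [472.3 256.5] [10.7 12.1] 43.6 matxy [0.  0.7]
cap 455 [481.5 431. ] [43.4 44.7] 72.6 matxy [ -0.2 174.6]
black 737 [777.  226.9] [60.7 59.5] 46.9 matxy [304.2 -12.8]
red 893 [789.6  95.4] [64.4 63.5] 33.8 matxy [ 323.4 -142.3]
timer 753 [704.7 340.2] [50.3 63.5] 8.0 matxy [227.8  95.1]
```

View pics/top4.png

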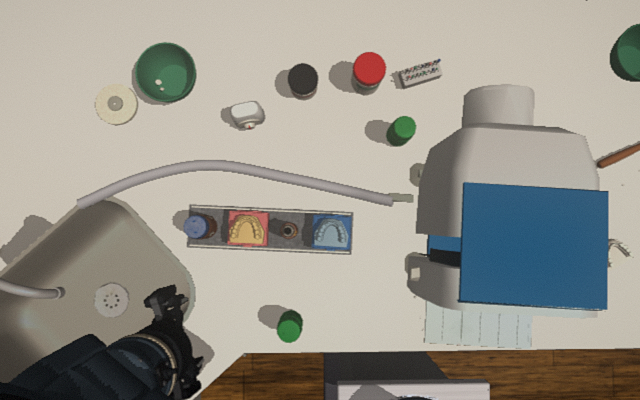

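All four items are placed within tolerance: cap bottle (197,228), tan cast (248,229), dropper (290,230), blue cast (331,232). The jars and timer have not moved, and the gripper is clear.

```bash
python3 -c "
from plant import job_done
print(job_done())"
```

```text
the job is handed in; nothing more can be done
None
```

I handed the job in at about 29 s on the robot's clock: both casts and both bottles measured inside the tolerances from the top camera, and the jars and timer hadn't moved; the judge returned no verdict.

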